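# Set comb stock to length on the sawing block

### The job

Get the wooden strip on the sawing block ready for the next cut: first swing the raised gauge bar down until it lies home in its forked catch, then slide the strip along the block, without lifting it, out past the cutting edge until its leading end is level with the pointer on the bar. More than half of the strip then sticks out, so keep it from tipping and finish while still holding its tail firmly and flat on the block, ready to be sawn; leave everything else on the bench where it is.

Things in the scene. Friction and masses are not known exactly. Their poses are not given: they have to be found in the camera images.
- saw_block: Fixed wooden sawing block on a plywood base plate 15 mm thick (local x -85 to +75, y -230 to +195 mm). Origin: on the bench top below the middle of the cutting edge; z up; +y is the way stock slides out. The block is 100 mm wide (x -50 to +50), from y = -222 to 0; its flat top, the deck, is at z = 60 mm, ends in the cutting edge at y = 0, and is open from y = -222 to -45.
- cheeks (a point): Point on the deck midway between the two guide cheeks, at saw block local (0, -22.5, 60) mm. The cheeks are 22 mm high (top z = 82), 45 mm long (local y -45 to 0), 13 mm thick and 36.5 mm apart; the strip runs between them.
- catch (a point): Middle of the forked catch, a post 10 mm long in y and 32 mm wide in x, at saw block local (-52, 161, 70) mm, level with the tops of its prongs, 1 mm below the top face of the bar when it lies home between them.
- gauge_hinge (a point): Hinge axis of the gauge bar, at saw block local (-52, 0, 67) mm, beside the cutting edge; the axis runs along the saw block's x.
- gauge (a joint): Gauge bar, flat aluminium, 16 mm wide, 8 thick, 190 long from its hinge, on the robot's side of the strip. Rad: 0 = level along saw block +y, home in the fork (end stop); grows as it is raised. Starts at 1.0 to 1.45. Stiff hinge (0.13 N m): it stays where it is left, so push it all the way, on the face that looks at the block when raised, 155 to 190 mm from the hinge.
- gauge_tip (a point): Middle of the free end of the gauge bar, 190 mm from the hinge.
- mark (a point): Free end of the pointer, a blade 2 mm thick on the brass rider of the gauge bar. Mid-thickness of the bar, 23 mm from its middle line towards the strip, 12 mm short of the strip's side. Axes of the bar (y along it, away from the hinge). The rider (14 mm long) is clamped fast 124 to 142 mm from the hinge, different each time: the overhang wanted when the bar is home.
- strip: Loose wooden strip, 34 mm wide (x), 230 long (y), 14 thick (z), 60 to 130 g. Origin: centre of its underside. It lies on the deck between the cheeks, axes along the saw block's, its +y end 20 to 45 mm past the cutting edge. Grip it across its width from above near its tail (-y end, on the open deck). It tips once its centre passes the cutting edge, unless held.
- strip_end (a point): Middle of the leading (+y) end face of the strip: local (0, 115, 7) mm from the strip's origin.
- blank_a: Sawn wooden blank 34 x 132 x 14 mm lying on the base plate below the overhang; origin: centre of its underside. Leave alone.
- blank_b: Sawn wooden blank 34 x 132 x 14 mm on the bench at the right, lower of two; origin: centre of its underside. Leave alone.
- blank_c: Sawn wooden blank 34 x 132 x 14 mm lying on top of blank_b. Leave alone.
- file: File with a wooden handle, 235 mm long, lying behind the block. Leave alone.
- driver_red: Screwdriver 167 mm long with a red handle, lying behind the block. Leave alone.
- comb_0: Riveted comb 128 x 12 x 34 mm standing on edge at the back left. Leave alone.
- comb_1: Riveted comb 128 x 12 x 34 mm standing on edge behind comb_0. Leave alone.

How it is judged (in metres and radians):
On the way, in this order (a step that is already met when the one before it is completed fails the run):
1. the gauge bar lies home in its catch (value of joint gauge below 0.04 rad), for 0.2 s.
2. the strip's end is level with the pointer, the strip held flat on the block (y of strip_end in the frame of mark between -0.004 and 0.004 m and angle between strip's own z axis and vertical below 0.03 rad and z of strip in the frame of saw_block between 0.057 and 0.063 m and angle between the y axis of strip and the y axis of saw_block, either way round below 0.08 rad and value of joint gauge below 0.04 rad and contact force between the fingers and strip above 1 N and linear speed of strip below 0.01 m/s), for 0.3 s.
At the end, for the whole second after the job is handed in: Gauge bar home (within 0.04 rad); the strip's leading end within 4 mm of the pointer along the bar; the strip flat on the deck (height 3 mm, tilt 0.03 rad), in line with the block (0.08 rad), at rest, the fingers bearing on it with more than 1 N (all of step 2); the arm keeps its last pose, push and grip.
It fails at once if the strip tips (more than 0.12 rad) (angle between strip's own z axis and vertical above 0.12 rad).
It fails at once if the strip is lifted more than 12 mm off the deck (z of strip in the frame of saw_block above 0.072 m).
It fails at once if something else on the bench is moved by more than 30 mm (distance of any of blank_a, blank_b, blank_c, file, driver_red, comb_0, comb_1 from where it was at the start of the episode above 0.03 m).
It also fails if it takes over 50 s, if anything falls off the work surface, if the arm or the gripper's body presses on something with over 40 N, if the wrist force passes 120 N, or if a joint passes its speed limit or range.

### The arm

A 6-joint arm with a two-finger parallel gripper is mounted at the origin on a cart in front of the work surface, level with it; the furniture and walls round the work are solid. World frame = base frame: x ahead of the robot, y to its left, z up, the work surface at z = 0. Lengths are in mm, angles in rad, forces in N, time in s.
With the tool pointing down it reaches from about 350 to 875 mm from the base axis. Payload 4.2 kg.
Tool frame: the origin (TCP) lies on the mounting face of the last link; the fingertips stand 173 mm ahead of it and the grasp point (between the pads) lies 155 mm ahead of it (tcp_to_grasp is the distance from the TCP to the grasp point, in mm); z points along the fingers, y is the direction in which the jaws open and shut (so a half turn about z gives the same grasp; the last joint's range is limited). The gripper opens to 85 mm and grips with 20 to 120 N. Pads are 22 mm wide; open, the fingers measure 114 mm over their backs; the gripper's body (76 mm by 85 mm) begins 54 mm behind the grasp point. The pads swing forward as they close: fully open they stand 13 mm farther back than shut.
Start: joints at [-0.955, 0.385, 0.008, 0, -1.194, -0.259], TCP at [218.313, -585.61, 404.712] pointing down, gripper open.
Joint ranges: [-3.14, 3.14], [-1.21, 2.06], [-1.07, 1.41], [-3.16, 2.05], [-2.99, -0.16], [-3.1, 3.1]. Speed limits (rad/s): [2.79, 2.79, 3.14, 3.14, 3.14, 3.14].

### API

Orientations are given as a unit quaternion [x, y, z, w].
In Python, from bench import * gives the robot as it stands. The module is installed in compiled form; this text tells all that it offers.
- The arm moves only by the tool apply_moves, never from a script. Its arguments are lists of equal length, an entry for each row: "fingers": the closure, from 0 (fully open) to 1 (shut); "dp": the shift along the world's x, y, z in cm, a list of three; "yaw": the turn about the world's z in degrees. A call has 1 to 10 rows; each row is the pose to reach, as a shift and turn from the pose measured when the call began; what a row does not reach only later rows make up. A row lasts 1/10 s, in which the tool goes at most 50 mm and 8.59 degrees, less where a joint would pass 70% of its speed; a pose out of reach is approached as far as the arm can. A call with a gripper value outside its range is refused whole. The fingers move at their own pace and stop on an object; the grip force is fixed at half the most. Time passes only in rows, so rows that repeat a pose let the fingers close. It gives the time, the measured TCP pose, the force and the opening at its end, in the units of the state.
- read_state(): the state, without advancing time (a new reading comes with each control period).
- get_image(name): name is "scene" or "top" or "wrist"; returns a dict with "color" (384x512x3 uint8, blue, green, red), "mtx" (3x3 intrinsics, pixels), "camera_from_world" (4x4, takes a point from world to camera coordinates); the wrist camera has in their place "tool_from_camera" (4x4, takes a point from camera to tool coordinates, whose origin is the TCP and whose axes are the flange's). Camera axes: x right, y down, z forward; pixel columns grow to the right and rows downward; lengths in mm; the calibration is good to about 2 mm. A picture is of the moment at which its call begins: read the wrist's pose just before it. There is no depth.
- job_done(): hands the job in, once; it reports no verdict.
The state is a dict: "clock": time; "joints": joint angles; "joint_vel": joint speeds; "joint_efforts": joint torques, N m; "position": TCP position; "ee_rot": TCP orientation; "contact_force": force on the tool from outside, world axes, zero at the start; "wrist_torque": the same for the moment, N m; "gripper_width": finger opening in mm.
Only numpy, scipy, OpenCV 4.12 (cv2) and the standard library are available. Lean on these libraries where they do the work, as an engineer would, in place of code of your own. Each camera call takes 0.05 s, during which the arm holds its last target. There are 200 camera calls.

## Working session

There is one attempt and no reset: what is moved stays moved. The work goes in short steps, Python scripts to look and compute and a tool call to move; the robot and the scene stay as the last step left them, time stands still between calls to the robot, and variables do not carry over. Pictures are saved under pics/ and viewed, about 8 in all and at most 12, crops included, and the job is handed in when it is done.

Besides the shell and the picture viewer there is one more tool, called after "Request:" by a JSON object that holds its "fn" and its "kwargs". apply_moves: Moves the arm, as the interface text tells. Its arguments: {"type":"object","properties":{"fingers":{"type":"array","items":{"type":"number"}},"dp":{"type":"array","items":{"type":"array","items":{"type":"number"}}},"yaw":{"type":"array","items":{"type":"number"}}},"required":["fingers","dp","yaw"]}

```bash
mkdir -p pics; python3 - <<'E'
from bench import *
import cv2,numpy as np,pickle
s=read_state();print(s)
d={}
for n in("scene","top"):
    d[n]=get_image(n);print(n,d[n]["mtx"],d[n]["camera_from_world"])
    cv2.imwrite(f"pics/{n}0.png",cv2.resize(d[n]["color"],(800,600),interpolation=cv2.INTER_CUBIC))
pickle.dump(d,open("d0.pkl","wb"))
E
```

```text
{'clock': 0.0, 'joints': array([-9.55396620e-01,  3.85569068e-01,  6.64583699e-03, -5.44974481e-04,
       -1.19397142e+00, -2.58555497e-01]), 'joint_vel': array([-1.08078563e-03,  1.57230742e-04, -5.01268236e-05,  2.02734114e-03,
       -1.14101591e-03,  6.64065987e-04]), 'joint_efforts': array([-7.44358076e-04, -3.92292917e+01,  1.88403243e+01,  4.18609723e+00,
       -4.57579663e-03, -1.70290252e-05]), 'position': array([ 218.26950401, -585.43597174,  403.61461885]), 'ee_rot': array([-1.77377908e-01,  9.84142222e-01,  1.05776050e-03, -2.14543464e-04]), 'contact_force': array([ 0.50508688,  0.45670278, -0.22692491]), 'wrist_torque': array([-0.07672787,  0.02732033, -0.01267934]), 'gripper_width': 85.33538675430792}
scene [[446.62882959   0.         248.12157493]
 [  0.         446.62882959 193.15152555]
 [  0.           0.           1.        ]] [[-9.89038517e-01  1.47603077e-01  4.01801105e-03  5.81509700e+02]
 [ 1.21712901e-01  8.30359600e-01 -5.43772843e-01 -3.36182542e+01]
 [-8.35989389e-02 -5.37323242e-01 -8.39222826e-01  1.46879645e+03]
 [ 0.00000000e+00  0.00000000e+00  0.00000000e+00  1.00000000e+00]]
top [[461.59254069   0.         256.44021725]
 [  0.         461.59254069 197.95723147]
 [  0.           0.           1.        ]] [[ 1.06044124e-02 -9.99778590e-01 -1.81746550e-02  9.41271086e+00]
 [-9.82321619e-01 -7.01857491e-03 -1.87069443e-01  6.07448274e+02]
 [ 1.86900463e-01  1.98371181e-02 -9.82178551e-01  1.18042326e+03]
 [ 0.00000000e+00  0.00000000e+00  0.00000000e+00  1.00000000e+00]]
```

View pics/scene0.png

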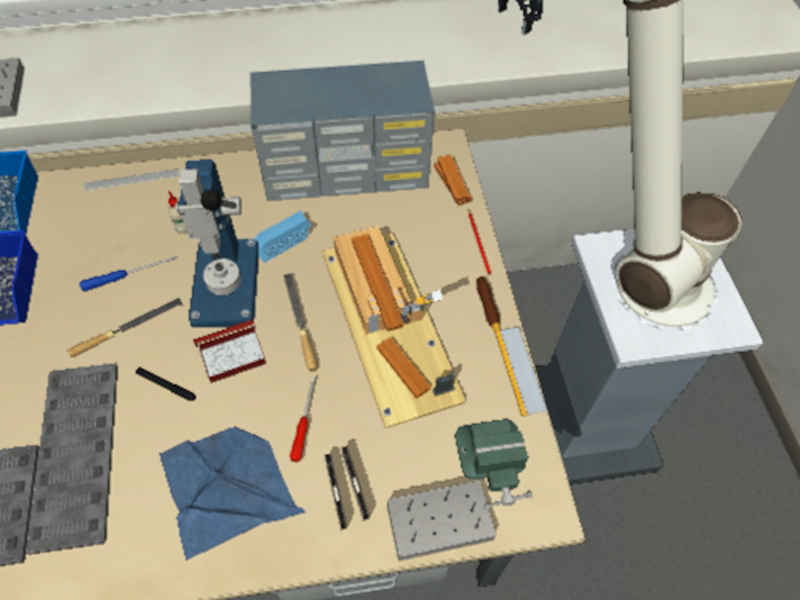

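View pics/top0.png

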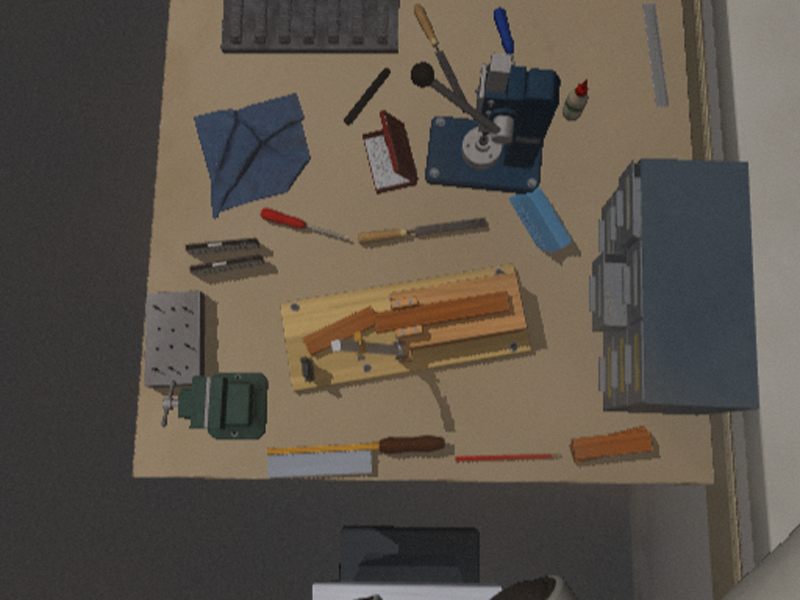

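Scene shows the block with base-plate corners (323,250), (388,425), (466,402); top shows plate corners at (282,303), (515,265), (535,350), (297,392). The bar is raised, near (345,347)–(400,350) in top. I'll fit a coarse pose.

```bash
cat > h.py <<'E'
import numpy as np,cv2
from scipy.optimize import least_squares
from scipy.spatial.transform import Rotation as R
def proj(P,K,T):
    c=np.atleast_2d(P)@T[:3,:3].T+T[:3,3]; p=c@K.T; return p[:,:2]/p[:,2:]
def s2w(P,q): # saw local -> world, q=(x,y,th)
    P=np.atleast_2d(P).astype(float);c,s=np.cos(q[2]),np.sin(q[2])
    return np.c_[q[0]+c*P[:,0]-s*P[:,1],q[1]+s*P[:,0]+c*P[:,1],P[:,2]]
def wristT(s,im):
    M=np.eye(4);M[:3,:3]=R.from_quat(s["ee_rot"]).as_matrix();M[:3,3]=s["position"]
    return np.linalg.inv(M@im["tool_from_camera"])
E
python3 - <<'E'
from h import *;import pickle
d=pickle.load(open("d0.pkl","rb"))
L=[[75,195,15],[75,-230,15],[-85,-230,15],[-85,195,15]]
o=np.array([[282,303],[515,265],[535,350],[297,392]])*.64
L2=[[75,-230,15],[75,195,15],[-85,195,15]]
o2=np.array([[323,250],[388,425],[466,402]])*.64
t,c=d["top"],d["scene"]
f=lambda q:np.r_[(proj(s2w(L,q),t["mtx"],t["camera_from_world"])-o).ravel(),(proj(s2w(L2,q),c["mtx"],c["camera_from_world"])-o2).ravel()]
r=least_squares(f,[600,0,0]);print(r.x,r.fun.round(1))
q=r.x
for nme,P in dict(tail=[0,-190,74],catch=[-52,161,70],hinge=[-52,0,67],cheeks=[0,-22,60]).items():print(nme,s2w(P,q))
for a in np.arange(.9,1.5,.1):print(a,(proj(s2w([-52,190*np.cos(a),67+190*np.sin(a)],q),t["mtx"],t["camera_from_world"])/.64).round())
E
```

```text
[5.85673629e+02 2.35731999e+01 1.79844052e-01] [-0.4  0.3  0.3 -1.  -0.9  0.5 -2.   0.1 -0.1 -0.7 -1.  -0.7  0.7 -2.3]
tail [[ 619.66009582 -163.36240417   74.        ]]
catch [[505.71324654 172.67496807  70.        ]]
hinge [[534.5123055   14.27164044  67.        ]]
cheeks [[589.60890385   1.92802466  60.        ]]
0.9 [[320. 351.]]
1.0 [[329. 348.]]
1.1 [[340. 346.]]
1.2 [[351. 343.]]
1.2999999999999998 [[363. 340.]]
1.4 [[376. 337.]]
```

Request:
{"fn": "apply_moves", "kwargs": {"fingers": [0,0,0,0,0,0,0,0,0,0], "dp": [[12,38,6],[12,38,6],[12,38,6],[12,38,6],[12,38,6],[12,38,6],[12,38,6],[12,38,6],[12,38,6],[12,38,6]], "yaw": [80,80,80,80,80,80,80,80,80,80]}}

```text
clock: 1.1
position: [338.6, -203.6, 464.0]
ee_rot: [0.771, -0.637, -0.0, 0.0]
contact_force: [-0.5, 0.3, 0.2]
gripper_width: 85.5
```

Request:
{"fn": "apply_moves", "kwargs": {"fingers": [0,0,0,0,0,0,0,0], "dp": [[20,21,0],[20,21,0],[20,21,0],[20,21,0],[20,21,0],[20,21,0],[20,21,0],[20,21,0]], "yaw": [0,0,0,0,0,0,0,0]}}

```text
clock: 1.9
position: [539.0, 7.2, 462.8]
ee_rot: [0.772, -0.636, -0.001, 0.001]
contact_force: [-0.4, -0.1, 0.0]
gripper_width: 85.2
```

```bash
cat > w.py <<'E'
import sys,pickle;from bench import *;from h import *
s=read_state();d=get_image("wrist");pickle.dump((s,d),open(sys.argv[1]+".pkl","wb"))
cv2.imwrite(f"pics/{sys.argv[1]}.png",cv2.resize(d["color"],(800,600),interpolation=cv2.INTER_CUBIC))
print(s["clock"],s["position"].round(1),s["ee_rot"].round(4),s["contact_force"].round(1),s["gripper_width"].round(1),s["joints"].round(2))
if len(sys.argv)>2:print(d["mtx"],d["tool_from_camera"])
E
python3 w.py w1 1
```

```text
Traceback (most recent call last):
  File "w.py", line 4, in <module>
    print(s["clock"],s["position"].round(1),s["ee_rot"].round(4),s["contact_force"].round(1),s["gripper_width"].round(1),s["joints"].round(2))
                                                                                             ^^^^^^^^^^^^^^^^^^^^^^^^
AttributeError: 'float' object has no attribute 'round'
```

View pics/w1.png

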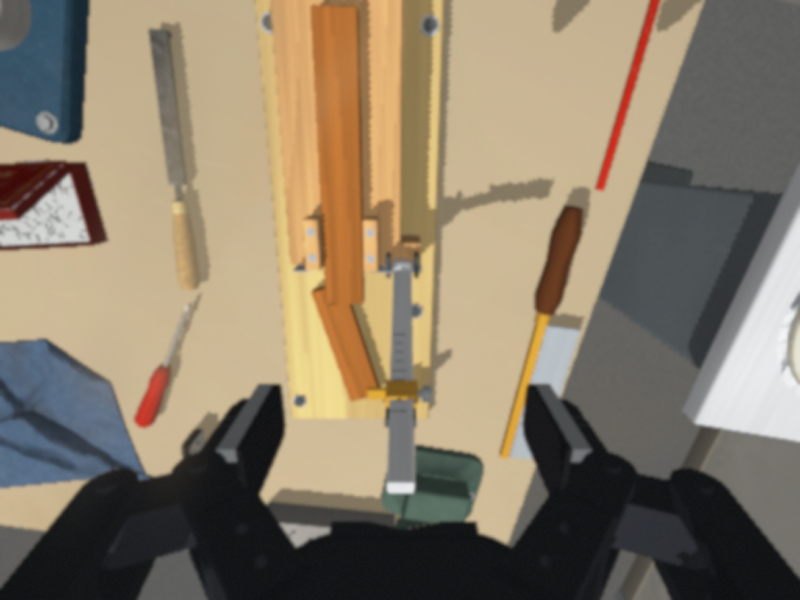

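The wrist picture shows: strip tail edge at (312–358,5), its end at (328–363,303), cheeks at y 217–268, bar tip at (400,487), pointer end (367,393). Refining pose.

```bash
python3 - <<'E'
from h import *;import pickle
d0=pickle.load(open("d0.pkl","rb"));s,d=pickle.load(open("w1.pkl","rb"))
print(s["joints"].round(2));t,c=d0["top"],d0["scene"];K=d["mtx"];T=wristT(s,d)
print(K.round(1).tolist(),d["tool_from_camera"].round(3).tolist())
L=[[75,195,15],[75,-230,15],[-85,-230,15],[-85,195,15]];o=np.array([[282,303],[515,265],[535,350],[297,392]])*.64
L2=[[75,-230,15],[75,195,15],[-85,195,15]];o2=np.array([[323,250],[388,425],[466,402]])*.64
def obs(p):
    q,a,r,yo,sx=p[:3],p[3],p[4],p[5],p[6]
    ca,sa=np.cos(a),np.sin(a)
    bar=lambda x,y,z:[-52+x,y*ca-z*sa,67+y*sa+z*ca]
    return [([75,195,15],293,418),([-85,195,15],432,417),([31.25,-45,82],304,217),([18.25,-45,82],321,217),([-18.25,-45,82],364,218),([-31.25,-45,82],378,218),
      ([sx+17,yo-230,74],312,5),([sx-17,yo-230,74],358,5),([sx+17,yo,74],328,303),([sx-17,yo,74],363,303),
      (bar(0,190,4),400,483),(bar(23,r,0),367,393),(bar(0,0,0),402,265)]
def f(p):
    O=obs(p);q=p[:3]
    w=(proj(s2w([x[0] for x in O],q),K,T)-np.array([x[1:] for x in O])*.64).ravel()
    return np.r_[(proj(s2w(L,q),t["mtx"],t["camera_from_world"])-o).ravel(),(proj(s2w(L2,q),c["mtx"],c["camera_from_world"])-o2).ravel(),w]
r=least_squares(f,[585,23,.18,1.1,133,30,0],loss="soft_l1");print(r.x.round(3));print(f(r.x).reshape(-1,2).round(1).tolist())
np.save("p.npy",r.x);q=r.x[:3]
print("tail",s2w([0,r.x[5]-230,74],q),"tip",s2w([-52,190*np.cos(r.x[3]),67+190*np.sin(r.x[3])],q))
print("jaw",np.degrees(np.arctan2(*(R.from_quat(s["ee_rot"]).as_matrix()[:2,1][::-1]))),np.degrees(q[2]))
a0=r.x[3]
for a in [a0,.9,.7,.5,.3,.15,0,-.02]: 
    # finger centre so its +y lower edge (11 ahead) touches the top face at 182
    print(round(a,2),(s2w([-52,182*np.cos(a)-4*np.sin(a)-11,67+182*np.sin(a)+4*np.cos(a)+173],q)).round(0))
E
```

```text
[ 0.31  0.2  -0.1  -0.   -1.27 -0.12]
[[269.8, 0.0, 258.1], [0.0, 269.8, 192.1], [0.0, 0.0, 1.0]] [[-0.0, -0.945, -0.326, 82.647], [1.0, -0.001, 0.0, -1.635], [-0.001, -0.326, 0.945, 30.799], [0.0, 0.0, 0.0, 1.0]]
[5.87485e+02 2.73280e+01 1.80000e-01 1.08800e+00 1.29076e+02 3.41420e+01
 2.71000e-01]
[[-1.8, -0.4], [-1.0, -1.7], [-2.3, -0.2], [-3.3, -0.6], [-0.5, 0.2], [-1.5, 0.6], [0.4, -1.0], [-0.7, -0.3], [-1.2, 1.0], [-0.4, -0.5], [-1.1, -0.4], [-0.2, -0.7], [1.0, -0.6], [-0.4, -0.6], [0.3, -0.2], [-0.9, 0.6], [0.9, 0.8], [2.5, -0.1], [2.0, 0.1], [1.3, 0.6]]
tail [[ 622.55355645 -165.36460108   74.        ]] tip [[520.52842608 104.8158023  235.27499907]]
jaw -169.00243734190778 10.314551012253881
1.09 [[524.  87. 403.]]
0.9 [[519. 115. 385.]]
0.7 [[514. 142. 360.]]
0.5 [[510. 162. 331.]]
0.3 [[507. 177. 298.]]
0.15 [[506. 184. 271.]]
0 [[506. 186. 244.]]
-0.02 [[506. 186. 240.]]
```

Request:
{"fn": "apply_moves", "kwargs": {"fingers": [1,1,1,1,1,1,1,1], "dp": [[-1,2,0],[-1.5,4.5,-2],[-1.5,5,-5.8],[-1.5,5,-5.8],[-1.5,5,-5.8],[-1.5,5,-5.8],[-1.5,5,-5.8],[-1.5,5,-5.8]], "yaw": [-0.7,-0.7,-0.7,-0.7,-0.7,-0.7,-0.7,-0.7]}}

```text
clock: 2.75
position: [523.6, 56.0, 406.6]
ee_rot: [0.767, -0.641, -0.0, 0.0]
contact_force: [0.1, 0.2, -0.7]
gripper_width: -0.1
```

Request:
{"fn": "apply_moves", "kwargs": {"fingers": [1,1,1,1,1,1,1,1,1,1], "dp": [[0,1.6,-0.2],[0,3.1,-0.4],[-0.3,4.5,-1.3],[-0.5,5.9,-2.2],[-0.8,7.3,-3.4],[-1,8.6,-4.7],[-1.2,9.6,-6.1],[-1.4,10.6,-7.6],[-1.6,11.4,-9.2],[-1.6,11.4,-9.2]], "yaw": [0,0,0,0,0,0,0,0,0,0]}}

```text
clock: 3.75
position: [506.3, 171.1, 311.4]
ee_rot: [0.768, -0.641, -0.001, 0.003]
contact_force: [0.5, -0.9, -0.6]
gripper_width: -0.4
```

```bash
sed -i 's/s\["gripper_width"\].round(1)/s["gripper_width"]/' w.py; python3 w.py w2
```

```text
3.75 [506.3 171.1 311.4] [ 0.7676 -0.6409 -0.0015  0.0031] [ 0.5 -0.9 -0.6] -0.39218073189837954 [ 0.63  0.32 -0.34 -0.   -0.91 -0.45]
```

View pics/w2.png

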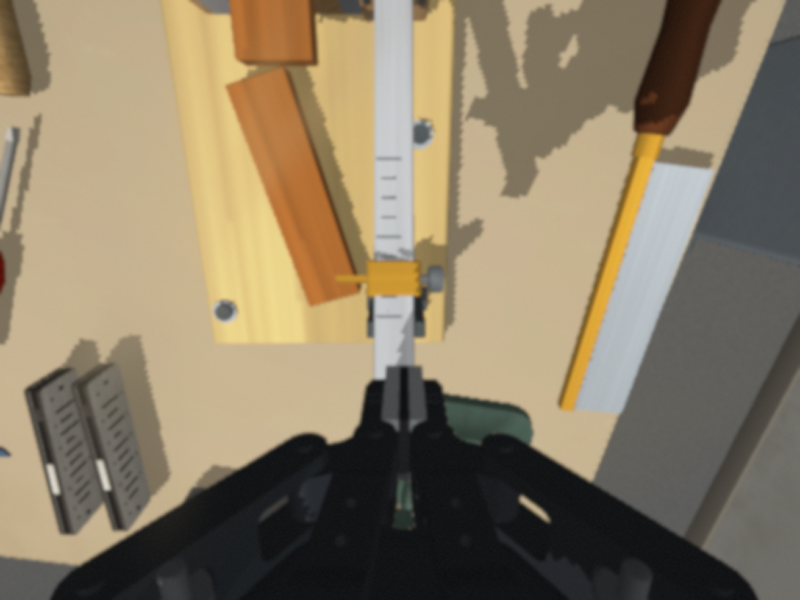

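The bar follows the finger (rider at (393,278), finger tip at (403,370) about 3 mm off-centre). Continuing down.

Request:
{"fn": "apply_moves", "kwargs": {"fingers": [1,1,1,1,1,1,1,1], "dp": [[0.2,0.5,-1.3],[0.2,0.8,-2.6],[0.2,1.1,-4],[0.2,1.2,-5],[0.2,1.3,-5.8],[0.2,1.3,-6.4],[0.2,1.3,-6.7],[0.2,1.3,-6.7]], "yaw": [0,0,0,0,0,0,0,0]}}

```text
clock: 4.6
position: [508.9, 183.7, 245.6]
ee_rot: [0.768, -0.641, -0.001, 0.002]
contact_force: [0.9, 0.2, -0.0]
gripper_width: 0.0
```

Request:
{"fn": "apply_moves", "kwargs": {"fingers": [1,1,1,1], "dp": [[0,0.1,-0.2],[0,0.1,-0.4],[0,0.1,-0.4],[0,0.1,-0.4]], "yaw": [0,0,0,0]}}

```text
clock: 5.0
position: [509.1, 184.6, 244.1]
ee_rot: [0.768, -0.641, -0.0, 0.002]
contact_force: [-3.2, -2.0, 12.7]
gripper_width: 0.1
```

Request:
{"fn": "apply_moves", "kwargs": {"fingers": [1,1,1,0,0,0,0,0,0,0], "dp": [[0,0,2],[0,0,6],[1,-3,9],[5,-11,10.6],[5,-11,10.6],[5,-11,10.6],[5,-11,10.6],[5,-11,10.6],[5,-11,10.6],[5,-11,10.6]], "yaw": [0,0,0,0,0,0,0,0,0,0]}}

```text
clock: 6.0
position: [558.8, 75.6, 350.0]
ee_rot: [0.768, -0.64, -0.0, 0.002]
contact_force: [0.0, 0.6, -0.1]
gripper_width: 85.4
```

```bash
python3 w.py w3
```

```text
6.0 [558.8  75.6 350. ] [ 7.684e-01 -6.400e-01 -3.000e-04  1.800e-03] [ 0.   0.6 -0.1] 85.43467315753315 [ 0.42  0.33 -0.22  0.   -1.02 -0.24]
```

View pics/w3.png

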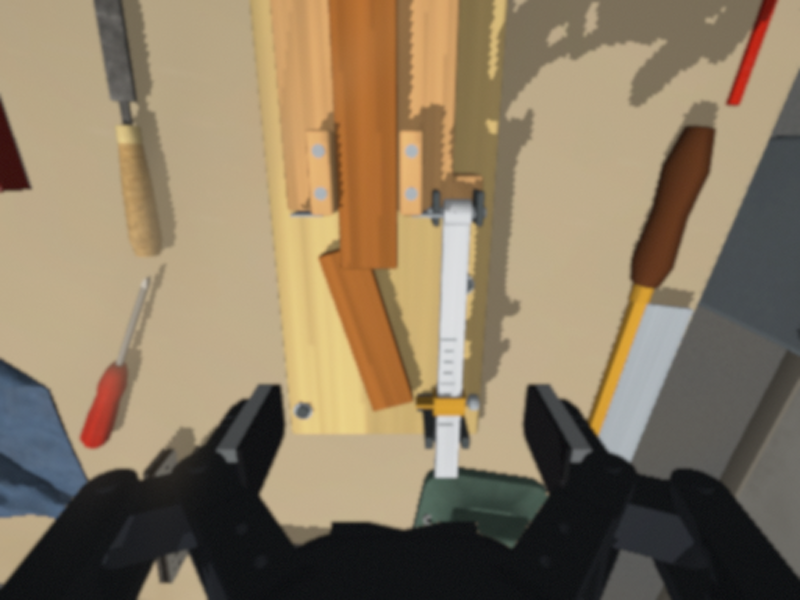

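Bar lies along the fork, home. Rider at (450,405), strip end at about (340–397,267). Zooming for pixel precision.

```bash
python3 - <<'E'
import pickle,cv2
s,d=pickle.load(open("w3.pkl","rb"))
a=d["color"][125:315,190:320];cv2.imwrite("pics/c3.png",cv2.resize(a,None,fx=3.15,fy=3.15,interpolation=cv2.INTER_CUBIC))
b=cv2.resize(d["color"][150:190,205:275],None,fx=5,fy=5,interpolation=cv2.INTER_CUBIC);c=cv2.resize(d["color"][240:310,250:320],None,fx=5,fy=5,interpolation=cv2.INTER_CUBIC)
import numpy as np
h=np.zeros((560,750,3),np.uint8);h[:200,:350]=b;h[205:555,:350]=c
e=cv2.resize(d["color"][75:150,190:310],None,fx=3.3,fy=3.3,interpolation=cv2.INTER_CUBIC);h[:e.shape[0],352:352+e.shape[1]]=e
cv2.imwrite("pics/c3.png",h)
E
```

```text
(no output)
```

View pics/c3.png

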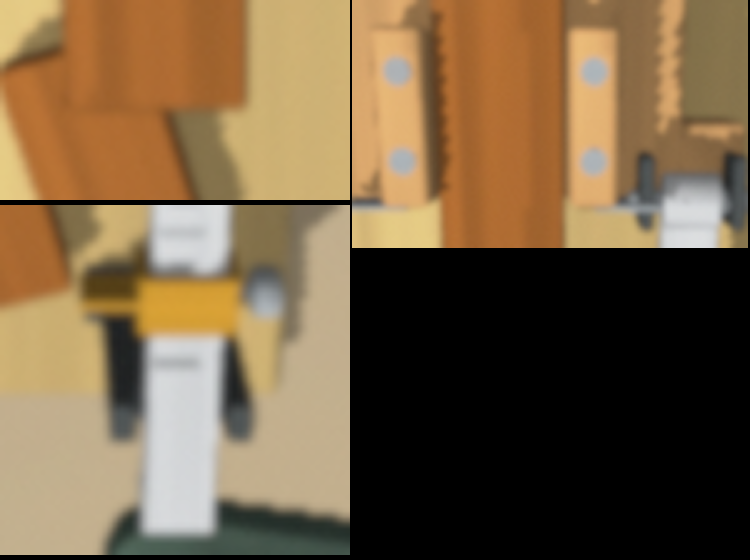

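```bash
python3 - <<'E'
from h import *;import pickle
s,d=pickle.load(open("w3.pkl","rb"));K=d["mtx"];T=wristT(s,d);C=np.linalg.inv(T);q=np.load("p.npy")[:3]
def bp(u,v,z):
    r=C[:3,:3]@np.linalg.solve(K,[u,v,1]);P=C[:3,3]+r*(z-C[2,3])/r[2]
    c,sn=np.cos(q[2]),np.sin(q[2]);e=P[:2]-q[:2];return np.array([c*e[0]+sn*e[1],-sn*e[0]+c*e[1]]).round(1)
m=lambda x0,y0,k,px,py:(x0+(px+.5)/k-.5,y0+(py+.5)/k-.5)
print("stripend",bp(*m(205,150,5,63,107),74),bp(*m(205,150,5,245,107),74))
for z in(71,73,75):print("ptr",z,bp(*m(250,240,5,85,307-205),z),"rider",bp(*m(250,240,5,188,277-205),z),bp(*m(250,240,5,188,335-205),z))
print("tip",bp(*m(250,240,5,178,535-205),71))
e=m(0,0,1,0,0)
for n,px,py,z in[("cheekL far",374,30,82),("cheekL near",382,205,82),("cheekLr near",429,205,82),("cheekR near l",570,205,82),("cheekR near r",616,205,82),("cheekR far l",568,30,82),("strip L",441,200,74),("strip R",566,200,74),("barL",661,240,71),("barR",718,240,71)]:
    print(n,bp(*m(190,75,3.3,px-352,py),z))
E
```

```text
stripend [19.4 33.2] [-14.6  33.2]
ptr 71 [-28.1 131.6] rider [-49.8 124.3] [-50.3 138.6]
ptr 73 [-28.  130.3] rider [-49.5 123. ] [-50.  137.2]
ptr 75 [-27.9 129. ] rider [-49.2 121.8] [-49.8 135.9]
tip [-49.9 191.7]
cheekL far [ 31.7 -42.2]
cheekL near [32.7  0.6]
cheekLr near [20.4  0.6]
cheekR near l [-16.7   0.5]
cheekR near r [-28.8   0.5]
cheekR far l [-16.3 -42.3]
strip L [18.4  0.3]
strip R [-15.6   0.2]
barL [-42.   11.6]
barR [-58.   11.6]
```

Request:
{"fn": "apply_moves", "kwargs": {"fingers": [0,0,0,0,0,0,0,0], "dp": [[6.3,-22.6,0],[6.3,-22.6,0],[6.3,-22.6,0],[6.3,-22.6,0],[6.3,-22.6,-2],[6.3,-22.6,-6],[6.3,-22.6,-6],[6.3,-22.6,-6]], "yaw": [0,0,0,0,0,0,0,0]}}

```text
clock: 6.85
position: [622.1, -150.0, 289.8]
ee_rot: [0.769, -0.64, -0.001, 0.003]
contact_force: [0.8, 0.6, 0.6]
gripper_width: 85.4
```

```bash
python3 w.py w4
```

```text
6.85 [ 622.1 -150.   289.8] [ 0.7687 -0.6396 -0.0008  0.0026] [0.8 0.6 0.6] 85.37829597462235 [ 0.02  0.51 -0.1   0.   -0.97  0.16]
```

View pics/w4.png

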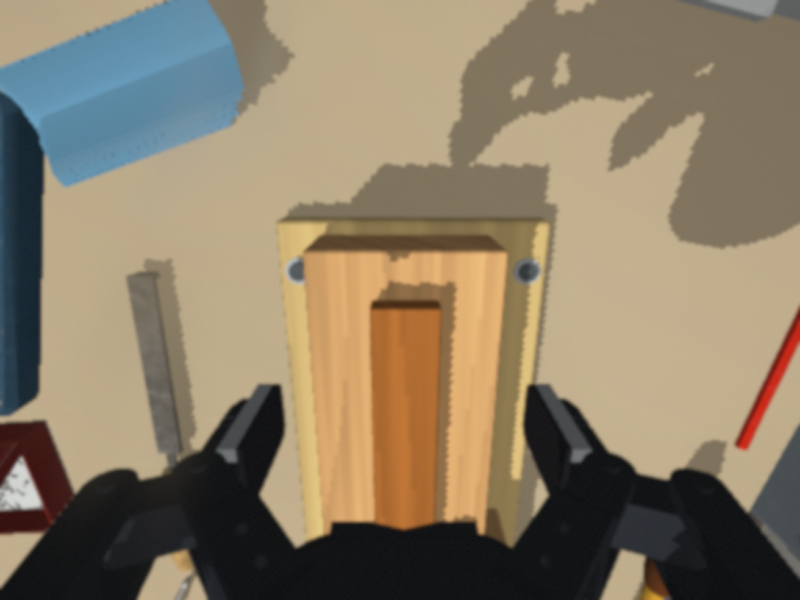

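Strip centred between the open fingers (strip centre ≈406, finger middle ≈403), tail edge at row 305. Descend, then close.

Request:
{"fn": "apply_moves", "kwargs": {"fingers": [0,0,0,0], "dp": [[0,0,-2.5],[0,0,-4.5],[0,0,-5.4],[0,0,-5.4]], "yaw": [0,0,0,0]}}

```text
clock: 7.3
position: [622.8, -148.9, 238.0]
ee_rot: [0.769, -0.639, 0.001, 0.002]
contact_force: [0.2, 0.3, -0.7]
gripper_width: 85.6
```

Request:
{"fn": "apply_moves", "kwargs": {"fingers": [1,1,1,1,1,1,1,1], "dp": [[0,0,0],[0,0,0],[0,0,0],[0,0,0],[0,0,0],[0,0,0],[0,0,0],[0,0,0]], "yaw": [0,0,0,0,0,0,0,0]}}

```text
clock: 8.1
position: [623.2, -148.9, 239.3]
ee_rot: [0.77, -0.638, 0.002, 0.001]
contact_force: [-0.2, 0.5, 5.3]
gripper_width: 31.9
```

```bash
python3 w.py w5; python3 w.py w5
```

```text
8.1 [ 623.2 -148.9  239.3] [ 0.7696 -0.6385  0.0016  0.0012] [-0.2  0.5  5.3] 31.91944785104175 [ 0.02  0.56 -0.15  0.01 -0.86  0.16]
8.15 [ 623.2 -148.9  239.3] [ 0.7696 -0.6385  0.0017  0.0012] [-1.7  1.5  6.8] 32.01968348062154 [ 0.02  0.56 -0.15  0.01 -0.86  0.16]
```

View pics/w5.png

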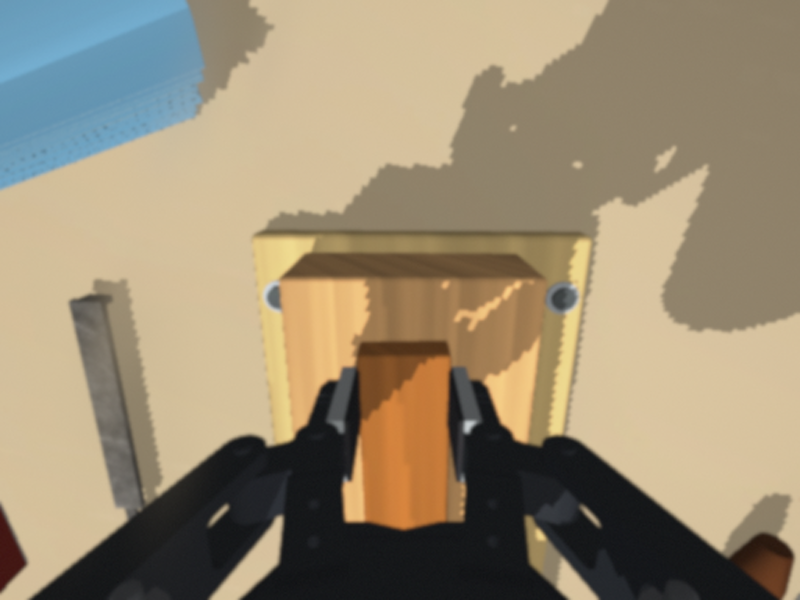

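Grip is good: pads flush on both strip sides (356–450), tail edge at row 345. Sliding 90 mm first.

Request:
{"fn": "apply_moves", "kwargs": {"fingers": [1,1,1,1,1,1,1,1,1,1], "dp": [[-0.18,0.98,-0.1],[-0.36,1.97,-0.1],[-0.54,2.95,-0.1],[-0.72,3.94,-0.1],[-0.9,4.92,-0.1],[-1.07,5.9,-0.1],[-1.25,6.89,-0.1],[-1.43,7.87,-0.1],[-1.6,8.8,-0.1],[-1.6,8.8,-0.1]], "yaw": [0,0,0,0,0,0,0,0,0,0]}}

```text
clock: 9.2
position: [606.6, -60.4, 239.3]
ee_rot: [0.77, -0.638, 0.002, 0.002]
contact_force: [-1.7, -1.9, 8.2]
gripper_width: 31.9
```

```bash
python3 w.py w6; python3 - <<'E'
from bench import *;from h import *;import pickle
d={n:get_image(n) for n in("top","scene")};pickle.dump(d,open("d6.pkl","wb"))
q=np.load("p.npy")[:3];h=np.zeros((480,800,3),np.uint8)
for i,n in enumerate(d):
    m=d[n];u=proj(s2w([-20,125,74],q),m["mtx"],m["camera_from_world"])[0].astype(int);print(n,u)
    h[:,i*400:i*400+400]=cv2.resize(m["color"][u[1]-24:u[1]+24,u[0]-20:u[0]+20],(400,480),interpolation=cv2.INTER_CUBIC)
cv2.imwrite("pics/c6.png",h)
E
```

```text
9.2 [606.6 -60.4 239.3] [ 0.7701 -0.6379  0.0016  0.0021] [-1.7 -1.9  8.2] 31.902880526963965 [ 0.17  0.52 -0.24  0.01 -0.82  0.02]
top [205 219]
scene [270 232]
```

View pics/c6.png

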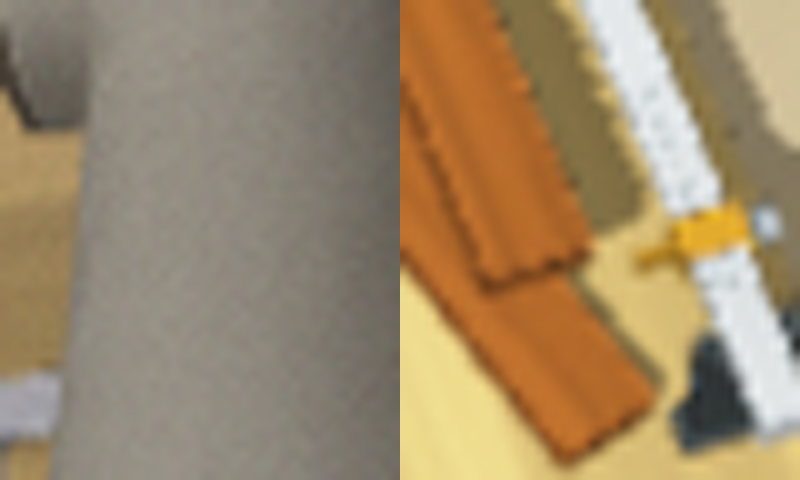

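```bash
python3 - <<'E'
from h import *;import pickle
m=pickle.load(open("d6.pkl","rb"))["scene"];K=m["mtx"];C=np.linalg.inv(m["camera_from_world"]);q=np.load("p.npy")[:3]
def bp(px,py,z):
    u,v=250+(px-400+.5)/10-.5,208+(py+.5)/10-.5
    r=C[:3,:3]@np.linalg.solve(K,[u,v,1]);P=C[:3,3]+r*(z-C[2,3])/r[2]
    c,sn=np.cos(q[2]),np.sin(q[2]);e=P[:2]-q[:2];return np.array([c*e[0]+sn*e[1],-sn*e[0]+c*e[1]]).round(1)
for p in[(484,282),(588,243)]:print("end",bp(*p,74))
for p in[(640,258),(665,250)]:print("ptr",bp(*p,73),bp(*p,70))
print("rider",bp(680,215,73),bp(745,205,73),bp(690,255,73),bp(755,243,73));print("tip",bp(765,437,71),bp(800,425,71))
E
```

```text
end [ 16.9 121.9]
end [-15.6 119.6]
ptr [-28.3 128.5] [-29.  127.1]
ptr [-36.1 128.4] [-36.8 126.9]
rider [-44.2 119.1] [-63.2 122.1] [-42.3 132.2] [-61.4 134.6]
tip [-42.2 191.8] [-52.9 191.5]
```

Scene view: gap pointer–strip end ≈ 7.7 mm, wrist-based reckoning 7.0. Closing 7.2 mm.

Request:
{"fn": "apply_moves", "kwargs": {"fingers": [1,1,1,1,1,1], "dp": [[-0.07,0.36,-0.1],[-0.13,0.71,-0.1],[-0.13,0.71,-0.1],[-0.13,0.71,-0.1],[-0.13,0.71,-0.1],[-0.13,0.71,-0.1]], "yaw": [0,0,0,0,0,0]}}

```text
clock: 9.95
position: [605.1, -53.4, 239.2]
ee_rot: [0.77, -0.638, 0.002, 0.002]
contact_force: [-0.9, -4.4, 7.3]
gripper_width: 32.1
```

```bash
python3 w.py w7; python3 - <<'E'
from bench import *;from h import *
m=get_image("scene");h=cv2.resize(m["color"][192:252,240:300],(600,600),interpolation=cv2.INTER_CUBIC)
cv2.imwrite("pics/c7.png",h)
E
```

```text
9.95 [605.1 -53.4 239.2] [ 0.7703 -0.6377  0.0018  0.0023] [-0.9 -4.4  7.3] 32.072759418628536 [ 0.18  0.52 -0.24  0.01 -0.82  0.  ]
```

View pics/c7.png

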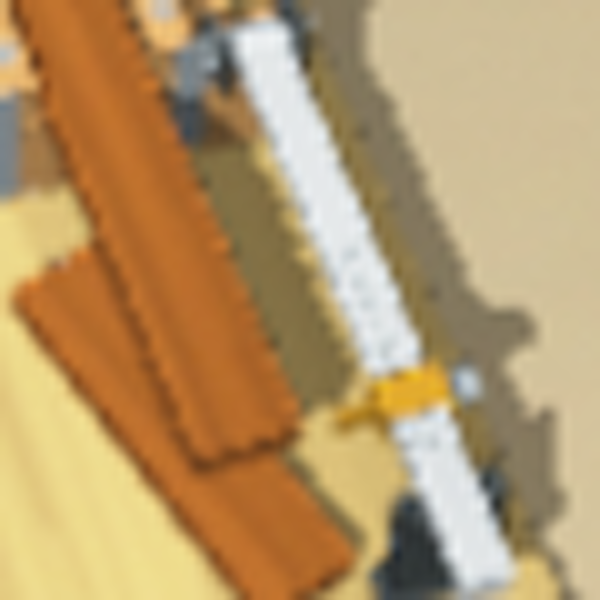

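```bash
python3 - <<'E'
from h import *;import pickle
from bench import *
m=pickle.load(open("d6.pkl","rb"))["scene"];K=m["mtx"];C=np.linalg.inv(m["camera_from_world"]);q=np.load("p.npy")[:3]
def bp(px,py,z):
    u,v=240+(px+.5)/10-.5,192+(py+.5)/10-.5
    r=C[:3,:3]@np.linalg.solve(K,[u,v,1]);P=C[:3,3]+r*(z-C[2,3])/r[2]
    c,sn=np.cos(q[2]),np.sin(q[2]);e=P[:2]-q[:2];return np.array([c*e[0]+sn*e[1],-sn*e[0]+c*e[1]]).round(1)
print(bp(203,460,74),bp(297,423,74),"ptr",bp(343,418,73),bp(370,409,73),"hinge/bar tip",bp(485,590,71))
s=read_state();print(s["contact_force"],s["gripper_width"],s["joint_vel"].round(3))
E
```

```text
[ 13.7 129.1] [-15.9 126.5] ptr [-29.2 128.8] [-37.5 128.5] hinge/bar tip [-48.3 191.6]
[-1.04686311 -3.17751186  6.86090678] 32.201442326178956 [-0.001 -0.001  0.001  0.001 -0.    -0.001]
```

```bash
python3 -c "
from bench import *
print(job_done())"
```

```text
the job is handed in; nothing more can be done
None
```

I swung the gauge bar down into its forked catch, slid the strip about 97 mm along the deck, and handed the job in at about 10 s with the tail still gripped. The hand-in reports no verdict.

- **Gauge bar:** it stopped hard, with about 13 N pushing back on the closed fingers. The wrist and scene pictures then showed it lying between the prongs.
- **Strip position:** the last scene-camera check put the strip end about 0.8 mm short of the pointer. Working from the earlier wrist view instead, it is level to within about 1.5 mm. That spread comes mostly from not knowing the pointer's exact height. Both are inside the 4 mm limit.
- **Hold:** the arm was at rest. The finger opening read about 32 mm on the 34 mm strip, although the picture showed both pads flush on its sides. About 7 N was pressing the tail down onto the deck.
- **Not checked:** the top camera was blocked by the arm, so I had no third reading of the strip end. I also did not measure the strip's tilt or height separately. I took no final picture of the rest of the bench, but nothing there was touched as far as I could see.

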